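# Tuck the canister box's flap under its lip

### The job

Close the plywood canister box: push its raised, springy flap over until it lies flat, then, keeping it pressed down, push it by the step on its face along towards the steel lip until it is fully home beneath the lip, and let go so that the lip holds it shut. Do it all with fingertips on the flap's outer face: do not pinch the flap, reach under it or pick anything up. Leave the spice jar and the loose canister beside the box standing where they are.

Things in the scene. Friction and masses are not known exactly. Their poses are not given: they have to be found in the camera images.
- box: Open plywood box screwed to the bench (fixed): 110 mm along its x, 180 mm along y, rim 68 mm high; film canisters stored inside, below the rim. Origin: centre of its underside; z up. Flap hinge at its +y end: pin parallel to x at y = +76, z = 70 mm; steel lip at its -y end. Steel hinge plates on the long sides at the +y end reach 79 mm high.
- flap (a joint): Flap angle, rad: 0 = flat on the rim, 1.57 = upright over the hinge; starts 1.2 to 1.5, closes by swinging to -y of the box. 104 mm wide, 142 mm from pin to free edge, 4 mm thick (faces 2 mm either side of the pin axis). A spring lifts it when let go untucked (0.11 N m at flat, less when open). Tucked, it rises to about 0.04 and is held; lying on top of the lip it reads about 0.1.
- carriage (a joint): How far the flap's hinge pin has slid in its slots to -y of the box, m: 0 = back (free edge 4 mm short of the lip when flat), 0.014 = end stop (edge 10 mm beneath the lip). Starts at 0 to 0.002. Stays where left; about 6 N of friction. Folding the flap by pushing it 70 mm or more from the hinge takes 1 to 2 N and does not slide it.
- flap_edge (a point): Middle of the flap's free edge, on its outer face (the face on top when closed). Axes as the flap's: at flap angle 0 they equal the box's; x along the hinge.
- flap_step (a point): On the flap's outer face (top when closed), foot of a step facing the hinge, 94 mm from the pin. Step 50 mm wide, about 10 mm high; from its top a ramp falls towards the free edge, ending 17 mm short of it. Fingertips set on the bare face on the hinge side of the step push the flap towards the lip. Axes as the flap's: at angle 0 equal to the box's.
- lip_edge (a point): Middle of the fixed steel lip's under edge, on the side towards the hinge: box y = -70, z = 78 mm. The lip is a strip 4 mm thick, 100 mm wide, reaching 20 mm from here to -y; its underside is 6 mm above the flat flap. Its small upturned front reaches about 85 mm high. Axes as the box's.
- lining: The underside layer of the flap (2 mm, full size), which fingers must not touch; moves with the flap. Origin on the hinge pin, axes as the flap's: -y to the free edge, z out of the outer face.
- spice_jar: Loose small jar with pale cap, 45 mm wide, 80 mm tall, standing off the hinge end of the box. Origin: centre of its underside.
- canister: Loose film canister with black snap lid, 36 x 39 x 54 mm, standing off the lip end of the box. Origin: centre of its underside.
Mind the look-alikes: they are no part of the job. Leave any orange look-alike of the canister alone.

How it is judged:
By the outcome, as a careful person would: the job done as asked, in the order asked, and still so for the second after the job is handed in, with the robot touching nothing.
It also fails if it takes over 35 s, if anything falls off the work surface, if the arm or the gripper's body presses on something with over 40 N, if the wrist force passes 120 N, or if a joint passes its speed limit or range.

### The arm

A 6-joint arm with a two-finger parallel gripper is mounted at the origin on the work surface; the furniture and walls round the work are solid. World frame = base frame: x ahead of the robot, y to its left, z up, the work surface at z = 0. Lengths are in m, angles in rad, forces in N, time in s.
With the tool pointing down it reaches from about 0.4 to 0.925 m from the base axis. Payload 3.4 kg.
Tool frame: the origin (TCP) lies between the finger pads; the fingertips stand 22 mm ahead of it and the grasp point (between the pads) lies 3 mm ahead of it; x points along the fingers, z is the direction in which the jaws open and shut, and the axes are right-handed (so a half turn about x gives the same grasp; the last joint's range is limited). The gripper opens to 85 mm and grips with 20 to 120 N. Pads are 22 mm wide; open, the fingers measure 114 mm over their backs; the gripper's body (76 mm by 85 mm) begins 54 mm behind the grasp point. The pads swing forward as they close: fully open they stand 13 mm farther back than shut.
Start: joints at [1.272, 0.307, 1.506, -0, 1.328, -0.073], TCP at [0.129, 0.56, 0.253] pointing down, gripper open.
Joint ranges: [-3.12, 3.12], [-1.05, 2.28], [0.14, 2.33], [-1.42, 4.57], [0.1, 2.73], [-2.68, 2.68]. Speed limits (rad/s): [2.57, 2.57, 3.14, 3.14, 3.14, 3.14].

### API

Orientations are given as a rotation vector (axis times angle).
In Python, from workcell import monitor, optics, workorder gives the robot as it stands.
- The arm moves only by the tool step_arm, never from a script. Its arguments are lists of equal length, an entry for each row: "offset": the shift along the tool's x, y, z each as a share of 0.5 m, from -1 to 1, a list of three; "spin": the turn about the tool's x as a share of 2 pi rad, from -1 to 1; "hand": the opening, from 0 (shut) to 1 (fully open). In form: {"offset": [[x, y, z], ...], "spin": [spin, ...], "hand": [hand, ...]}. A call has 1 to 12 rows; each row shifts and turns the pose as measured when the row begins, along the tool's axes as they then stand; what a row does not reach is not made up. A row lasts 1/12 s, in which the tool goes at most 41.7 mm and 7.16 degrees, less where a joint would pass 70% of its speed; a pose out of reach is approached as far as the arm can. A call with a number of a shift or a turn outside -1 to 1 is refused whole. A call with a gripper value outside its range is refused whole. The fingers move at their own pace and stop on an object; the grip force is fixed at half the most. Time passes only in rows, so rows that do not move let the fingers close. It gives the time, the measured TCP pose, the force and the opening at its end, in the units of the state.
- monitor.sense(): the state, without advancing time (a new reading comes with each control period).
- optics.grab_frame(name): name is "scene" or "top"; returns the picture (384x512x3 uint8, red, green, blue); there is no depth.
- optics.camera_info(name): a dict with "intrinsics" (3x3 intrinsics, pixels), "R" (3x3) and "t" (3): a world point X has camera coordinates R X + t. Camera axes: x right, y down, z forward; pixel columns grow to the right and rows downward; lengths in m; the calibration is good to about 2 mm. A picture is of the moment at which its call begins. camera_info takes no time and is no camera call.
- workorder.close_job(): hands the job in, once; it reports no verdict.
Trained networks look in the newest picture that a camera, given by its name, has taken for a name from the list of things; names that differ only in an ending like _2 or _b are one class to them, and where a whole thing is asked for, a point or a joint stands for the part that bears it (a point fixed in the world has none). Each returns a list of dicts, best first, with "conf" (0 to 1); they miss things now and then, are a little off and sometimes report something else, mostly with a low value. They report only what shows in the picture. A call takes as long as a camera call. They do not tell look-alikes from the thing itself.
- optics.look_for(camera, target): "bbox" ([left, top, right, bottom] in pixels, round what is visible of it).
- optics.outline_of(camera, target): "pixels" (384x512 bool, what is visible of it) and "bbox" ([left, top, right, bottom] in pixels, round what is visible of it).
- optics.landmark_of(camera, target): "at" ([row, column] in pixels: a listed point, or the origin of a listed thing).
The state is a dict: "time_s": time; "joints": joint angles; "qvel": joint speeds; "effort": joint torques, N m; "position": TCP position; "eef_rot": TCP orientation; "contact_force": force on the tool from outside, world axes, zero at the start; "moment": the same for the moment, N m; "finger_gap": finger opening in m.
Only numpy, scipy, OpenCV 4.12 (cv2) and the standard library are available. Lean on these libraries where they do the work, as an engineer would, in place of code of your own. Each camera call takes 0.05 s, during which the arm holds its last target.

## Working session

There is one attempt and no reset: what is moved stays moved. The work goes in short steps, Python scripts to look and compute and a tool call to move; the robot and the scene stay as the last step left them, time stands still between calls to the robot, and variables do not carry over. Pictures are saved under pics/ and viewed, and the job is handed in when it is done.

Besides the shell and the picture viewer there is one more tool, called after "Emit:" in YAML: its name, and indented under it one key for each argument. step_arm: Moves the arm, as the interface text tells. Shift numbers are shares of 0.5 m and turn numbers shares of 2 pi rad, none past 1 either way. Its arguments: {"type":"object","properties":{"offset":{"type":"array"},"spin":{"type":"array"},"hand":{"type":"array"}},"required":["offset","spin","hand"]}

```bash
mkdir -p pics; ls; python3 - <<'E'
from workcell import monitor, optics
import cv2, numpy as np
print(monitor.sense())
for n in ("scene","top"):
    im=optics.grab_frame(n); cv2.imwrite(f"pics/{n}0.png",cv2.cvtColor(im,cv2.COLOR_RGB2BGR))
    print(n,optics.camera_info(n))
    for t in ("box","flap_edge","flap_step","lip_edge","lining","spice_jar","canister"):
        print(t,[(np.round(d["at"],1).tolist(),round(d["conf"],2)) for d in optics.landmark_of(n,t)])
E
```

```text
pics
{'time_s': 0.0, 'joints': array([ 1.27152419e+00,  3.07531679e-01,  1.50766131e+00,  3.99234817e-05,
        1.32838809e+00, -7.34857478e-02]), 'qvel': array([-6.18011535e-05,  4.53361511e-04, -9.20810772e-04, -6.02148720e-04,
        4.34788734e-04,  8.48101327e-04]), 'effort': array([-1.12974061e-05, -4.57532859e+01, -2.51919186e+01, -2.12332898e-04,
        1.34743153e-02, -2.76790558e-06]), 'position': array([0.12853921, 0.5597879 , 0.25240921]), 'eef_rot': array([-1.04243389,  1.30929261,  1.04061291]), 'contact_force': array([-0.08284472, -0.08992913,  0.25639282]), 'moment': array([0.03688116, 0.00620978, 0.030992  ]), 'finger_gap': 0.08521338599486893}
scene {'intrinsics': array([[419.07444161,   0.        , 251.83432169],
       [  0.        , 419.07444161, 193.39604198],
       [  0.        ,   0.        ,   1.        ]]), 'R': array([[-0.48177731, -0.87626864, -0.00662515],
       [-0.5661695 ,  0.31703585, -0.76088131],
       [ 0.66883684, -0.3628244 , -0.64885725]]), 't': array([0.32181021, 0.25650886, 0.69117701])}
box [([218.2, 251.6], 0.83), ([182.9, 298.9], 0.6
[... 212 characters left out ...]
68.3, 165.8], 0.84), ([282.5, 213.3], 0.66)]
top {'intrinsics': array([[367.70976392,   0.        , 251.72536441],
       [  0.        , 367.70976392, 190.87432621],
       [  0.        ,   0.        ,   1.        ]]), 'R': array([[ 0.01754018, -0.99979934, -0.00967609],
       [-0.99331819, -0.01632078, -0.11424796],
       [ 0.11406712,  0.01161536, -0.99340514]]), 't': array([0.15209529, 0.4069915 , 1.02376534])}
box [([186.8, 259.8], 0.67)]
flap_edge [([170.4, 280.7], 0.58)]
flap_step [([172.2, 283.8], 0.89)]
lip_edge [([186.2, 235.5], 0.81)]
lining [([175.0, 288.2], 0.36)]
spice_jar [([168.6, 317.1], 0.61)]
canister [([199.2, 215.5], 0.7), ([223.2, 211.7], 0.47), ([198.9, 186.0], 0.42)]
```

```bash
python3 - <<'E'
import cv2
a=cv2.imread("pics/scene0.png");b=cv2.imread("pics/top0.png")
cv2.imwrite("pics/c1.png",cv2.resize(a[90:310,120:370],None,fx=3,fy=2.7,interpolation=cv2.INTER_CUBIC))
cv2.imwrite("pics/c2.png",cv2.resize(b[120:260,150:350],None,fx=4,fy=4,interpolation=cv2.INTER_CUBIC))
E
```

```text
(no output)
```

View pics/scene0.png

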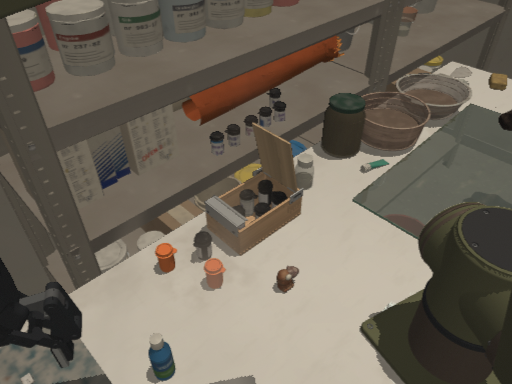

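View pics/top0.png

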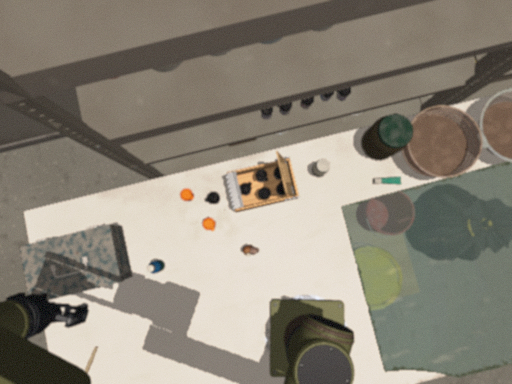

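View pics/c1.png

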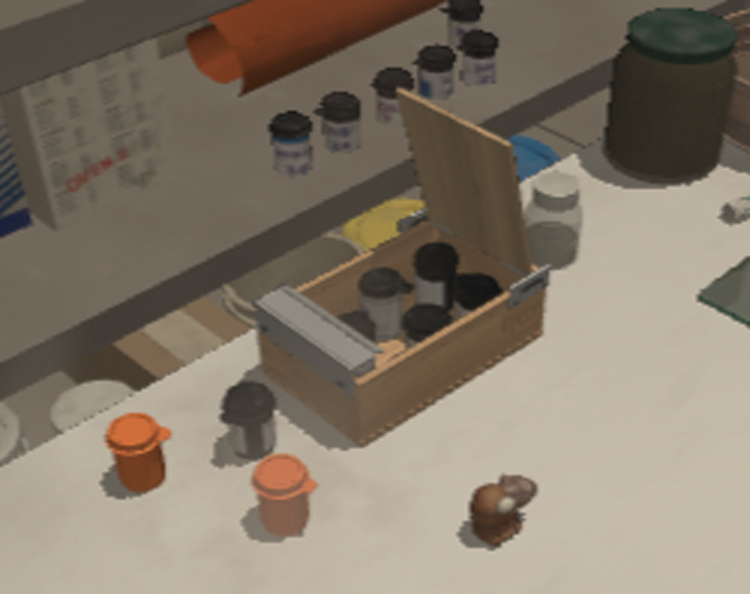

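View pics/c2.png

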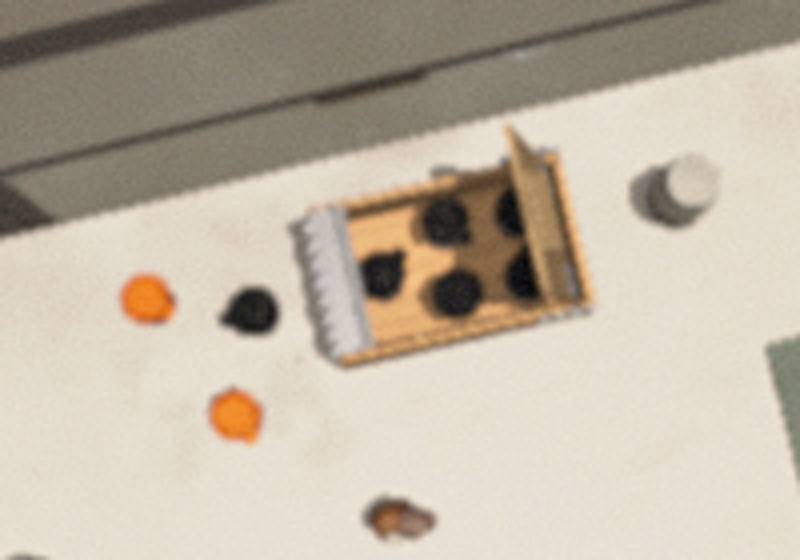

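```bash
cat > h.py <<'E'
import numpy as np, cv2
from workcell import monitor, optics
from scipy.optimize import least_squares
CI={n:optics.camera_info(n) for n in ("scene","top")}
def proj(n,X):
    c=CI[n];p=c["R"]@np.asarray(X,float)+c["t"];q=c["intrinsics"]@p;return q[:2]/q[2]
def Rz(a):
    c,s=np.cos(a),np.sin(a);return np.array([[c,-s,0],[s,c,0],[0,0,1]])
def bw(P,p):  # P x,y,yaw
    return np.array([P[0],P[1],0])+Rz(P[2])@np.asarray(p,float)
def flap(th,c,p): # flap frame (pin origin) -> box ; closing swings to -y
    # th=0: -y out; th=pi/2: up
    x,y,z=p; cs,sn=np.cos(th),np.sin(th)
    return np.array([x, .076-c + y*cs + z*sn, .070 - y*sn + z*cs])
def tri(uv):
    A=[];b=[]
    for n,(u,v) in uv.items():
        c=CI[n];K=c["intrinsics"];d=np.array([(u-K[0,2])/K[0,0],(v-K[1,2])/K[1,1],1.]);d=c["R"].T@d;d/=np.linalg.norm(d)
        o=-c["R"].T@c["t"];M=np.eye(3)-np.outer(d,d);A.append(M);b.append(M@o)
    return np.linalg.solve(sum(A),sum(b))
E
python3 - <<'E'
from h import *
# (cam, u,v, box point or flap)
obs=[("scene",240,253,(.055,-.09,0)),("scene",301,212.2,(.055,.09,0)),("scene",251.6,218.2,(0,0,0)),("scene",225.4,209.5,(0,-.07,.078)),
("top",298,196.2,(.055,.09,.068)),("top",288.7,157.5,(-.055,.09,.068)),("top",259.8,186.8,(0,0,0)),("top",235.5,186.2,(0,-.07,.078)),("top",237.5,211.2,(.055,-.09,.068))]
fo=[("scene",273.4,134,(0,-.142,.002)),("scene",272.7,152.8,(0,-.094,.002)),("top",280.7,170.4,(0,-.142,.002)),("top",283.8,172.2,(0,-.094,.002)),("scene",277.9,179.7,(0,0,0)),
("scene",252.7,123,(-.052,-.142,0)),("scene",292,143.3,(.052,-.142,0)),("top",277,151.5,(-.052,-.142,.0))]
def f(P):
    r=[]
    for n,u,v,p in obs: r+=list(proj(n,bw(P,p))-[u,v])
    for n,u,v,p in fo: r+=list(proj(n,bw(P,flap(P[3],.001,p)))-[u,v])
    return np.array(r)
s=least_squares(f,[.6,.1,3.1,1.35],loss="soft_l1");print(s.x);r=f(s.x).reshape(-1,2).round(1)
for o,a in zip(obs+fo,r):print(o[0],o[3],a)
for nm,uv in {"jar":((301.9,186.7),(317.1,168.6)),"can":((206.8,255.5),(215.5,199.2))}.items():
    print(nm,tri({"scene":uv[0],"top":uv[1]}))
P=s.x
for n in("scene","top"):
    im=cv2.imread(f"pics/{n}0.png");k=4;x0,y0,x1,y1=(180,100,330,260) if n=="scene" else (190,130,340,230)
    im=cv2.resize(im[y0:y1,x0:x1],None,fx=k if n=="top" else 3.7,fy=k if n=="top" else 3.7,interpolation=cv2.INTER_CUBIC);k=k if n=="top" else 3.7
    def ln(a,b,col):
        a,b=[tuple(int(t) for t in ((proj(n,q)-[x0,y0]+.5)*k)) for q in(a,b)];cv2.line(im,a,b,col,1)
    def loop(ps,col):
        for i in range(len(ps)):ln(ps[i],ps[(i+1)%len(ps)],col)
    for z in(0,.068):loop([bw(P,(a*.055,b*.09,z)) for a,b in((1,1),(1,-1),(-1,-1),(-1,1))],(0,0,255))
    loop([bw(P,flap(P[3],.001,(a*.052,y,.0))) for a,y in((1,0),(1,-.142),(-1,-.142),(-1,0))],(0,255,0))
    loop([bw(P,flap(P[3],.001,(a*.025,y,z))) for a,y,z in((1,-.094,.002),(1,-.094,.012),(-1,-.094,.012),(-1,-.094,.002))],(255,0,255))
    loop([bw(P,(a*.05,y,.078)) for a,y in((1,-.07),(1,-.09),(-1,-.09),(-1,-.07))],(255,0,0))
    cv2.imwrite(f"pics/ov_{n}.png",im)
E
```

```text
[0.42023094 0.13197543 3.38161219 1.35573342]
scene (0.055, -0.09, 0) [-0.7  2.9]
scene (0.055, 0.09, 0) [-1.3  2. ]
scene (0, 0, 0) [1.9 2.6]
scene (0, -0.07, 0.078) [ 2.2 -0.1]
top (0.055, 0.09, 0.068) [ 0.3 -0.5]
top (-0.055, 0.09, 0.068) [ 0.2 -0.5]
top (0, 0, 0) [ 1.4 -0.2]
top (0, -0.07, 0.078) [0.9 2.4]
top (0.055, -0.09, 0.068) [-3.7 -0.9]
scene (0, -0.142, 0.002) [-2.6 -2.2]
scene (0, -0.094, 0.002) [ 1.1 -3. ]
top (0, -0.142, 0.002) [1.2 0.6]
top (0, -0.094, 0.002) [0.7 1.1]
scene (0, 0, 0) [0.7 1.8]
scene (-0.052, -0.142, 0) [-0.8 -0.8]
scene (0.052, -0.142, 0) [-2.5  0. ]
top (-0.052, -0.142, 0.0) [-1.  -1.4]
jar [ 0.4770976  -0.03389303 -0.01031293]
can [ 0.38067488  0.26357628 -0.00204238]
```

View pics/ov_scene.png

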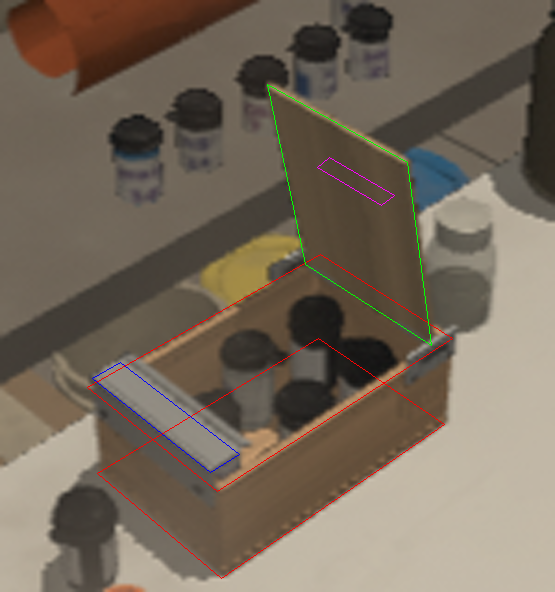

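View pics/ov_top.png

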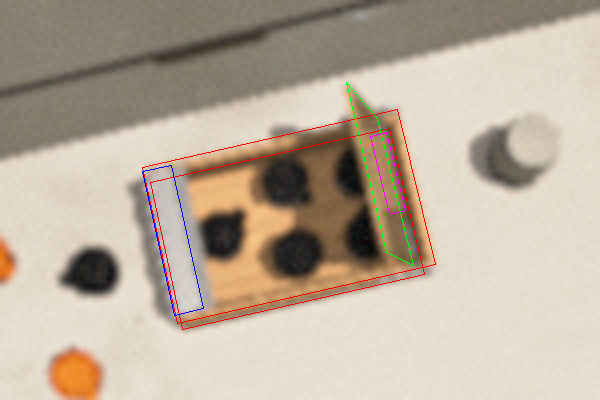

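```bash
cat >> h.py <<'E'
from scipy.spatial.transform import Rotation as Ro
P0=[.4202,.1320,3.3816]
def st():
    s=monitor.sense();R=Ro.from_rotvec(s["eef_rot"]).as_matrix();tip=s["position"]+.022*R[:,0]
    b=Rz(P0[2]).T@(tip-[P0[0],P0[1],0])
    print("t",round(s["time_s"],2),"tip box mm",(b*1000).round(1),"gap",round(s["finger_gap"]*1000,1),"F box",(Rz(P0[2]).T@s["contact_force"]).round(1),"q",s["joints"].round(2))
    return s,R,b
def go(R,b,tb,maxmm=40):
    d=R.T@(Rz(P0[2])@(np.asarray(tb)/1000-b));n=int(np.ceil(np.linalg.norm(d)*1000/maxmm))
    print("to",tb,"total offset share",(d/.5).round(4),"rows",n,"per row",(d/.5/n).round(4))
def spin(R,n=1):
    # angle about tool x to bring tool z to +-box x
    xb=Rz(P0[2])@[1,0,0]
    for sg in(1,-1):
        v=R.T@(sg*xb);a=np.arctan2(-v[1],v[2]);print("spin deg",np.degrees(a).round(2),"share",(a/2/np.pi).round(4))
E
python3 -c "
from h import *
s,R,b=st();print(R.round(3));spin(R);go(R,b,(0,-20,270))"
```

```text
t 0.8 tip box mm [ 181.3 -485.4  231.3] gap 85.8 F box [-0.2 -0.7  0.2] q [ 1.27  0.31  1.51  0.    1.33 -0.07]
[[-0.    -0.975  0.224]
 [ 0.     0.224  0.975]
 [-1.     0.     0.   ]]
spin deg -116.69 share -0.3241
spin deg 63.31 share 0.1759
to (0, -20, 270) total offset share [-0.0774 -0.7419 -0.6689] rows 13 per row [-0.006  -0.0571 -0.0515]
```

Emit:
step_arm:
  offset:
    - [-0.02,0,0]
    - [-0.02,0,0]
    - [-0.02,0,0]
    - [-0.02,0,0]
    - [-0.01,0,0]
    - [0,0,0]
    - [0,0,0]
    - [0,0,0]
    - [0,0,0]
    - [0,0,0]
  spin: [0.019,0.019,0.019,0.019,0.019,0.019,0.019,0.019,0.019,0.005]
  hand: [0,0,0,0,0,0,0,0,0,0]

```text
time_s: 1.63
position: [0.1287, 0.5601, 0.3007]
eef_rot: [-0.147, 1.566, 0.147]
contact_force: [0.9, -1.0, -0.7]
finger_gap: 0.0
```

```bash
python3 -c "
from h import *
s,R,b=st();print(R.round(3));spin(R);go(R,b,(10,120,265))"
```

```text
t 1.63 tip box mm [ 181.4 -485.1  278.7] gap 0.0 F box [-0.6  1.1 -0.7] q [ 1.27  0.27  1.43 -0.    1.44  1.08]
[[-0.    -0.186  0.983]
 [-0.     0.983  0.186]
 [-1.    -0.    -0.   ]]
spin deg 176.98 share 0.4916
spin deg -3.02 share -0.0084
to (10, 120, 265) total offset share [ 0.0275 -1.1905  0.406 ] rows 16 per row [ 0.0017 -0.0744  0.0254]
```

Emit:
step_arm:
  offset:
    - [0,-0.06,0.05]
    - [0,-0.06,0.05]
    - [0,-0.06,0.05]
    - [0,-0.06,0.05]
    - [0,-0.06,0.05]
    - [0,-0.06,0.05]
    - [0,-0.06,0.05]
    - [0,-0.06,0.05]
    - [0,-0.07,0]
    - [0,-0.07,0]
    - [0,-0.07,0]
    - [0,-0.07,0]
  spin: [-0.0084,0,0,0,0,0,0,0,0,0,0,0]
  hand: [0,0,0,0,0,0,0,0,0,0,0,0]

```text
time_s: 2.63
position: [0.4255, 0.2335, 0.299]
eef_rot: [-0.194, 1.556, 0.206]
contact_force: [1.0, -0.8, -0.6]
finger_gap: 0.0003
```

```bash
python3 -c "
from h import *
s,R,b=st();print(R.round(3));spin(R);go(R,b,(10,120,265))"
```

```text
t 2.63 tip box mm [-29.5 -97.5 277. ] gap 0.3 F box [-0.8  1.1 -0.6] q [0.41 0.14 1.61 0.01 1.38 0.15]
[[ 0.004 -0.252  0.968]
 [ 0.009  0.968  0.252]
 [-1.     0.007  0.006]]
spin deg -179.15 share -0.4976
spin deg 0.85 share 0.0024
to (10, 120, 265) total offset share [ 0.0204 -0.4339 -0.0855] rows 6 per row [ 0.0034 -0.0723 -0.0142]
```

Emit:
step_arm:
  offset:
    - [0,-0.072,-0.0142]
    - [0,-0.072,-0.0142]
    - [0,-0.072,-0.0142]
    - [0,-0.072,-0.0142]
    - [0.0,-0.072,-0.0142]
    - [0.0,-0.07,-0.0142]
    - [0,0,0]
  spin: [0.0024,0,0,0,0,0,0]
  hand: [0,0,0,0,0,0,0]

```text
time_s: 3.22
position: [0.4372, -0.0013, 0.2985]
eef_rot: [-0.181, 1.552, 0.186]
contact_force: [-0.3, -0.7, 0.5]
finger_gap: -0.0
```

```bash
python3 - <<'E'
from h import *
for n in ("scene","top"):
    im=optics.grab_frame(n); im=cv2.cvtColor(im,cv2.COLOR_RGB2BGR)
    c=im[60:260,180:380] if n=="scene" else im[110:240,190:350]
    cv2.imwrite(f"pics/{n}1.png",cv2.resize(c,None,fx=3,fy=3,interpolation=cv2.INTER_CUBIC))
    for t in ("flap_edge","flap_step","lip_edge"):
        print(n,t,[(np.round(d["at"],1).tolist(),round(d["conf"],2)) for d in optics.landmark_of(n,t)])
s,R,b=st();print(R.round(3));spin(R)
print("tip px",proj("scene",s["position"]+.022*R[:,0]),proj("top",s["position"]+.022*R[:,0]))
go(R,b,(0,95,150))
E
```

```text
scene flap_edge [([130.8, 272.0], 0.84)]
scene flap_step [([148.3, 276.0], 0.82)]
scene lip_edge [([208.4, 230.0], 0.98)]
top flap_edge []
top flap_step [([173.6, 282.9], 0.54)]
top lip_edge [([186.3, 234.0], 0.78)]
t 3.62 tip box mm [ 13.5 126.5 276.2] gap -0.2 F box [-1.4 -0.5 -1.1] q [-0.09  0.07  1.7   0.01  1.36 -0.34]
[[ 0.009 -0.24   0.971]
 [ 0.009  0.971  0.24 ]
 [-1.     0.007  0.011]]
spin deg -179.86 share -0.4996
spin deg 0.14 share 0.0004
tip px [306.26769884  89.31194217] [321.26151052 163.80445293]
to (0, 95, 150) total offset share [0.2531 0.0612 0.0244] rows 4 per row [0.0633 0.0153 0.0061]
```

View pics/scene1.png

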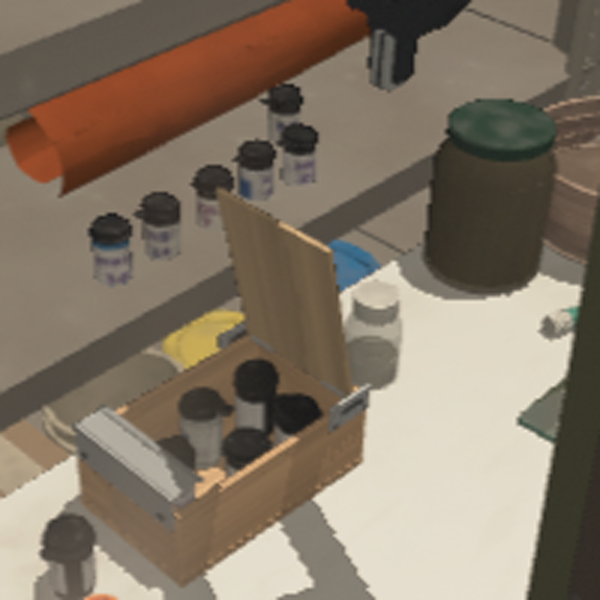

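View pics/top1.png

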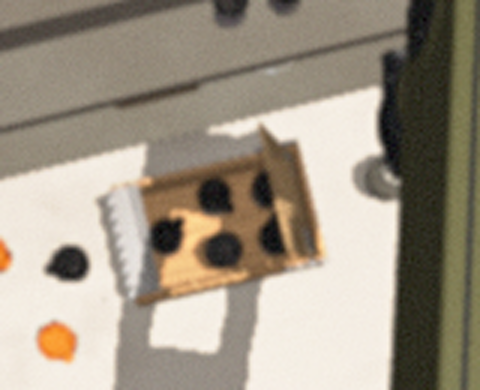

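Emit:
step_arm:
  offset:
    - [0.063,0.008,0.006]
    - [0.063,0.008,0.006]
    - [0.063,0.01,0.006]
    - [0.063,0.01,0.006]
    - [0,0,0]
  spin: [0,0,0,0,0]
  hand: [0,0,0,0,0]

```text
time_s: 4.03
position: [0.4505, 0.033, 0.1726]
eef_rot: [-0.193, 1.538, 0.202]
contact_force: [-1.9, 0.7, -0.7]
finger_gap: 0.0001
```

```bash
python3 - <<'E'
from h import *
im=cv2.cvtColor(optics.grab_frame("scene"),cv2.COLOR_RGB2BGR)
cv2.imwrite("pics/scene2.png",cv2.resize(im[60:260,180:380],None,fx=3,fy=3,interpolation=cv2.INTER_CUBIC))
s,R,b=st();print(R.round(3));spin(R)
print("plan: centre of tip (leading edge +11) for d=80")
for th in (1.36,1.2,1.0,.8,.6,.4,.2,0.05,0):
    q=flap(th,.001,(0,-.080,.002))*1000;print(th,q[1].round(1)+11,q[2].round(1))
E
```

```text
t 4.08 tip box mm [ -7.5 103.8 152.8] gap 0.1 F box [ 0.6 -0.5 -0.1] q [-0.03  0.21  1.88  0.01  1.03 -0.29]
[[ 0.025 -0.25   0.968]
 [ 0.008  0.968  0.25 ]
 [-1.     0.002  0.027]]
spin deg -179.25 share -0.4979
spin deg 0.75 share 0.0021
plan: centre of tip (leading edge +11) for d=80
1.36 71.2 148.6
1.2 58.9 145.3
1.0 44.5 138.4
0.8 31.7 128.8
0.6 21.1 116.8
0.4 13.1 103.0
0.2 8.0 87.9
0.05 6.2 76.0
0 6.0 72.0
```

View pics/scene2.png

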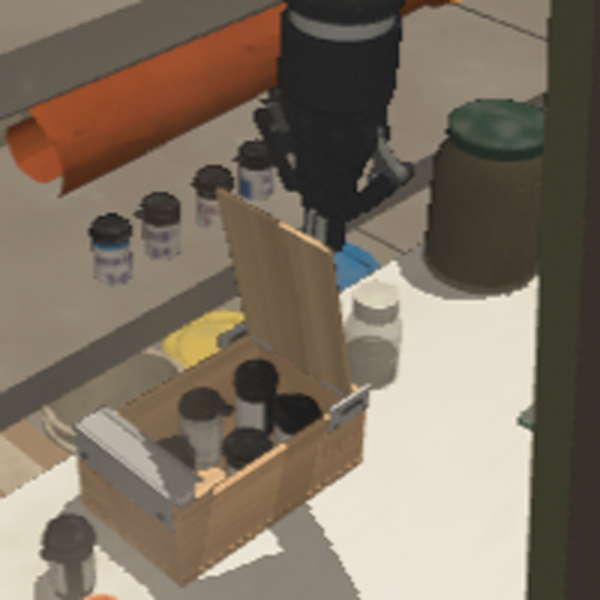

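Emit:
step_arm:
  offset:
    - [0.003,0.025,-0.003]
    - [0.003,0.025,-0.003]
    - [0.003,0.02,-0.003]
    - [0.003,0.02,-0.003]
  spin: [0.002,0,0,0]
  hand: [0,0,0,0]

```text
time_s: 4.42
position: [0.4391, 0.0767, 0.174]
eef_rot: [-0.188, 1.529, 0.192]
contact_force: [0.9, -1.0, -0.2]
finger_gap: 0.0
```

```bash
python3 - <<'E'
from h import *
im=cv2.cvtColor(optics.grab_frame("scene"),cv2.COLOR_RGB2BGR)
cv2.imwrite("pics/scene3.png",cv2.resize(im[60:260,180:380],None,fx=3,fy=3,interpolation=cv2.INTER_CUBIC))
s,R,b=st();print(R.round(3))
E
```

```text
t 4.47 tip box mm [ -5.3  56.6 151.8] gap -0.0 F box [ 0.7 -1.3 -0. ] q [ 0.08  0.2   1.9   0.01  1.01 -0.17]
[[ 0.032 -0.241  0.97 ]
 [ 0.008  0.971  0.241]
 [-0.999  0.     0.033]]
```

View pics/scene3.png

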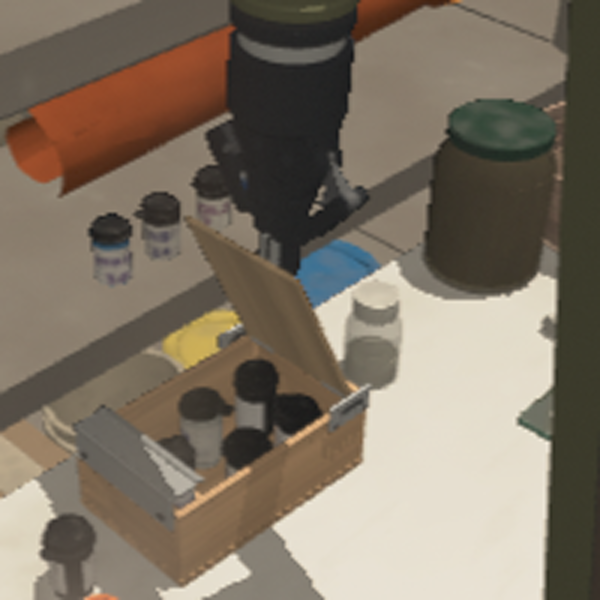

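Emit:
step_arm:
  offset:
    - [0.02,0.004,-0.002]
    - [0.016,0.012,-0.002]
    - [0.01,0.012,0]
    - [0.01,0.012,0]
  spin: [0,0,0,0]
  hand: [0,0,0,0]

```text
time_s: 4.8
position: [0.435, 0.0992, 0.1494]
eef_rot: [-0.19, 1.519, 0.194]
contact_force: [0.8, -0.6, 0.5]
finger_gap: -0.0003
```

```bash
python3 - <<'E'
from h import *
im=cv2.cvtColor(optics.grab_frame("scene"),cv2.COLOR_RGB2BGR)
cv2.imwrite("pics/scene4.png",cv2.resize(im[60:260,180:380],None,fx=3,fy=3,interpolation=cv2.INTER_CUBIC))
s,R,b=st();print(R.round(3))
E
```

```text
t 4.85 tip box mm [ -6.8  34.5 126.5] gap -0.2 F box [-0.1 -0.4  0. ] q [ 0.13  0.23  1.94  0.    0.93 -0.12]
[[ 0.041 -0.243  0.969]
 [ 0.009  0.97   0.243]
 [-0.999 -0.002  0.041]]
```

View pics/scene4.png

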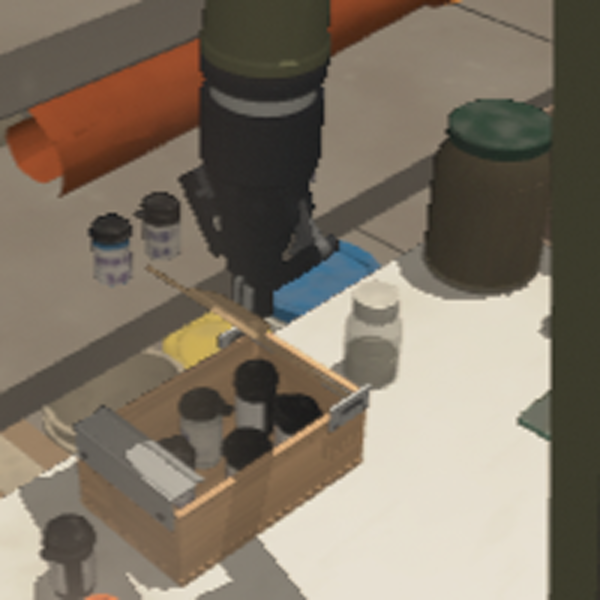

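Emit:
step_arm:
  offset:
    - [0.011,0.014,0]
    - [0.012,0.014,0]
    - [0.014,0.01,0]
    - [0.014,0.01,0]
    - [0.014,0.005,0]
    - [0.014,0.004,0]
  spin: [0,0,0,0,0,0]
  hand: [0,0,0,0,0,0]

```text
time_s: 5.35
position: [0.4294, 0.1307, 0.1063]
eef_rot: [-0.191, 1.518, 0.195]
contact_force: [-0.9, -1.6, 0.8]
finger_gap: -0.0001
```

```bash
python3 - <<'E'
from h import *
im=cv2.cvtColor(optics.grab_frame("scene"),cv2.COLOR_RGB2BGR)
cv2.imwrite("pics/scene5.png",cv2.resize(im[60:260,180:380],None,fx=3,fy=3,interpolation=cv2.INTER_CUBIC))
s,R,b=st();print(R.round(3))
E
```

```text
t 5.4 tip box mm [-8.8  3.2 83.1] gap 0.2 F box [-0.2  0.   0.1] q [ 0.2   0.3   1.99 -0.    0.81 -0.04]
[[ 0.041 -0.244  0.969]
 [ 0.008  0.97   0.244]
 [-0.999 -0.002  0.042]]
```

View pics/scene5.png

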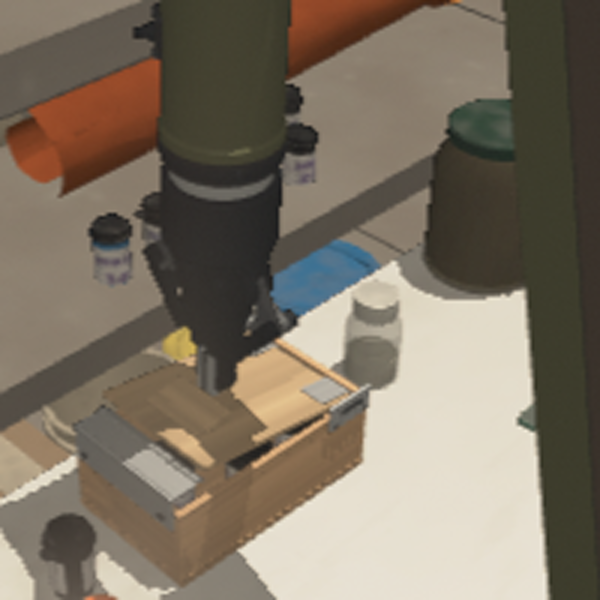

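Emit:
step_arm:
  offset:
    - [0.01,0,0.001]
    - [0.01,0,0.001]
    - [0.006,0,0.001]
  spin: [0,0,0]
  hand: [0,0,0]

```text
time_s: 5.65
position: [0.43, 0.1318, 0.0907]
eef_rot: [-0.19, 1.523, 0.195]
contact_force: [-3.5, -1.0, 15.1]
finger_gap: 0.0001
```

```bash
python3 - <<'E'
from h import *
im=cv2.cvtColor(optics.grab_frame("scene"),cv2.COLOR_RGB2BGR)
cv2.imwrite("pics/scene6.png",cv2.resize(im[140:260,190:320],None,fx=5,fy=5,interpolation=cv2.INTER_CUBIC))
s,R,b=st()
E
```

```text
t 5.7 tip box mm [-10.4   2.5  68.7] gap -0.0 F box [ 3.5 -1.  14.9] q [ 0.2   0.32  2.    0.    0.77 -0.04]
```

View pics/scene6.png

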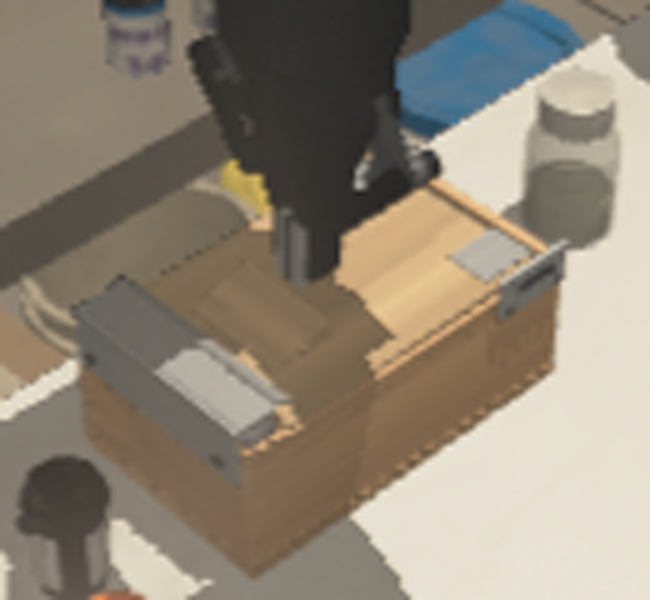

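Emit:
step_arm:
  offset:
    - [0.003,0.008,-0.001]
    - [0.003,0.008,-0.001]
  spin: [0,0]
  hand: [0,0]

```text
time_s: 5.87
position: [0.4288, 0.1371, 0.0895]
eef_rot: [-0.194, 1.52, 0.193]
contact_force: [-3.7, -6.5, 22.9]
finger_gap: 0.0002
```

```bash
python3 - <<'E'
from h import *
s,R,b=st()
E
```

```text
t 5.87 tip box mm [-10.5  -2.7  67.5] gap 0.2 F box [ 5.2  5.5 22.9] q [ 0.22  0.33  2.   -0.01  0.77 -0.02]
```

Emit:
step_arm:
  offset:
    - [-0.001,0.008,-0.001]
    - [-0.001,0.008,-0.001]
  spin: [0,0]
  hand: [0,0]

```text
time_s: 6.03
position: [0.4271, 0.1419, 0.0923]
eef_rot: [-0.199, 1.517, 0.19]
contact_force: [-1.1, -5.0, 8.0]
finger_gap: -0.0
```

```bash
python3 - <<'E'
from h import *
s,R,b=st()
E
```

```text
t 6.03 tip box mm [-10.   -7.8  70.4] gap -0.0 F box [2.3 4.6 8. ] q [ 0.24  0.32  2.   -0.02  0.77 -0.  ]
```

Emit:
step_arm:
  offset:
    - [0.001,0.008,0]
    - [0.001,0.008,0]
  spin: [0,0]
  hand: [0,0]

```text
time_s: 6.2
position: [0.4268, 0.1479, 0.0927]
eef_rot: [-0.202, 1.514, 0.188]
contact_force: [0.5, -3.5, 5.2]
finger_gap: -0.0001
```

```bash
python3 - <<'E'
from h import *
im=cv2.cvtColor(optics.grab_frame("scene"),cv2.COLOR_RGB2BGR)
cv2.imwrite("pics/scene7.png",cv2.resize(im[140:260,190:320],None,fx=5,fy=5,interpolation=cv2.INTER_CUBIC))
s,R,b=st()
E
```

```text
t 6.25 tip box mm [-11.3 -14.   70.7] gap 0.0 F box [0.7 2.7 5.8] q [ 0.25  0.32  2.   -0.02  0.77  0.02]
```

View pics/scene7.png

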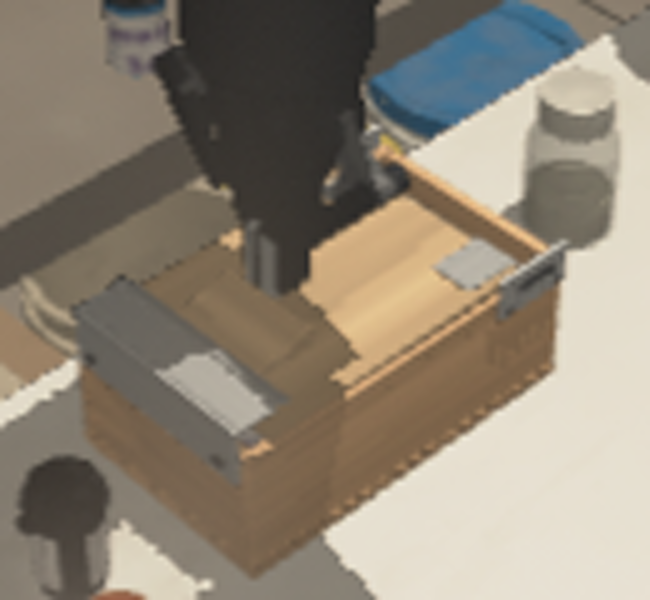

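Emit:
step_arm:
  offset:
    - [0.002,0.01,0]
    - [0.002,0.01,0]
    - [0.002,0.01,0]
  spin: [0,0,0]
  hand: [0,0,0]

```text
time_s: 6.5
position: [0.4252, 0.1545, 0.0908]
eef_rot: [-0.222, 1.511, 0.182]
contact_force: [4.3, -28.7, 10.4]
finger_gap: -0.0002
```

```bash
python3 - <<'E'
from h import *
im=cv2.cvtColor(optics.grab_frame("scene"),cv2.COLOR_RGB2BGR)
cv2.imwrite("pics/scene8.png",cv2.resize(im[140:260,190:320],None,fx=5,fy=5,interpolation=cv2.INTER_CUBIC))
s,R,b=st()
E
```

```text
t 6.55 tip box mm [-11.2 -19.9  68.8] gap 0.2 F box [ 3.4 22.6 10.3] q [ 0.28  0.33  2.   -0.05  0.77  0.05]
```

View pics/scene8.png

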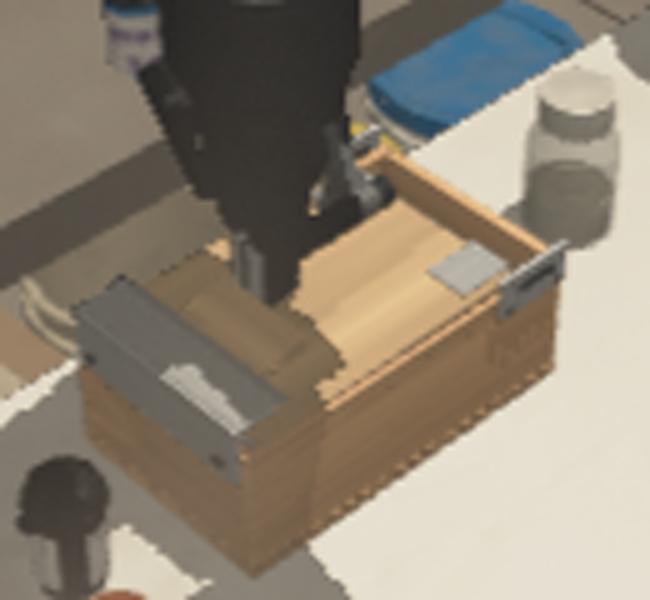

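Emit:
step_arm:
  offset:
    - [0.002,0.01,0]
    - [0.002,0.01,0]
  spin: [0,0]
  hand: [0,0]

```text
time_s: 6.72
position: [0.4252, 0.1548, 0.0899]
eef_rot: [-0.243, 1.508, 0.175]
contact_force: [2.4, -21.4, 14.0]
finger_gap: -0.0003
```

```bash
python3 - <<'E'
from h import *
im=cv2.cvtColor(optics.grab_frame("scene"),cv2.COLOR_RGB2BGR)
cv2.imwrite("pics/scene9.png",cv2.resize(im[140:260,190:320],None,fx=5,fy=5,interpolation=cv2.INTER_CUBIC))
s,R,b=st()
a=cv2.imread("pics/scene6.png")
t=a[225:300,440:535]  # strap
for n in (7,8,9):
    c=cv2.imread(f"pics/scene{n}.png");r=cv2.matchTemplate(c,t,cv2.TM_CCOEFF_NORMED);_,v,_,l=cv2.minMaxLoc(r);print(n,v,np.array(l)-[440,225])
p=[proj("scene",bw(P0,(.04,y,.072)))*5 for y in(.06,.046)];print("14mm =",p[1]-p[0])
E
```

```text
t 6.77 tip box mm [-11.3 -19.9  67.9] gap 0.3 F box [ 2.6 23.3 14.5] q [ 0.3   0.33  2.   -0.07  0.77  0.08]
7 0.8051434755325317 [-365 -133]
8 0.804283618927002 [-381 -124]
9 0.8055229187011719 [-385 -122]
14mm = [-23.15934649  14.73892151]
```

View pics/scene9.png

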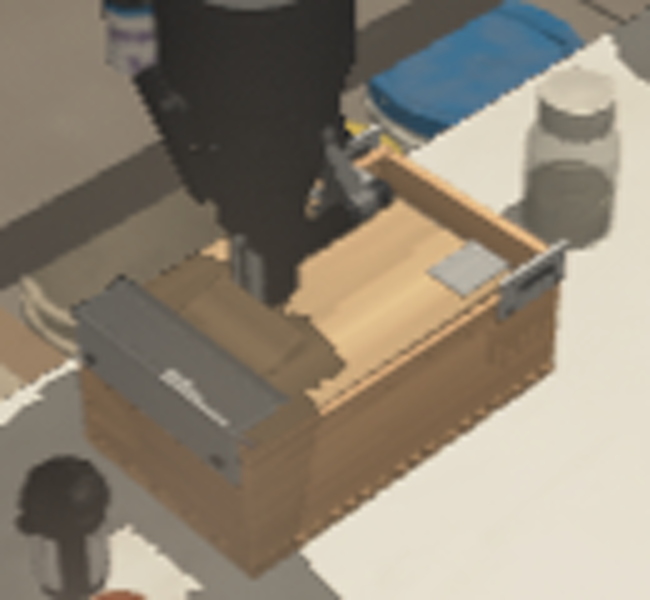

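Emit:
step_arm:
  offset:
    - [0.001,-0.003,0]
    - [-0.004,0,0]
    - [-0.01,0,0]
    - [-0.02,0,0]
    - [-0.05,0,0]
    - [-0.06,0,0]
    - [-0.06,0,0]
    - [-0.06,0,0]
    - [0,0,0]
  spin: [0,0,0,0,0,0,0,0,0]
  hand: [0,0,0,0,0,0,0,0,0]

```text
time_s: 7.52
position: [0.4194, 0.1556, 0.2264]
eef_rot: [-0.239, 1.509, 0.17]
contact_force: [1.1, -0.2, -0.3]
finger_gap: -0.0002
```

```bash
python3 - <<'E'
from h import *
for n in("scene","top"):
    im=cv2.cvtColor(optics.grab_frame(n),cv2.COLOR_RGB2BGR)
    c=im[140:260,190:320] if n=="scene" else im[120:240,190:350]
    cv2.imwrite(f"pics/{n}10.png",cv2.resize(c,None,fx=5,fy=5,interpolation=cv2.INTER_CUBIC))
    for t in ("flap_edge","flap_step","lip_edge","lining","spice_jar","canister"):
        print(n,t,[(np.round(d["at"],1).tolist(),round(d["conf"],2)) for d in optics.landmark_of(n,t)])
s,R,b=st()
print(proj("scene",bw(P0,flap(.04,.014,(0,-.094,.002)))),proj("scene",bw(P0,flap(.1,.01,(0,-.094,.002)))))
E
```

```text
scene flap_edge [([209.3, 230.0], 0.84)]
scene flap_step [([202.0, 242.9], 0.96)]
scene lip_edge [([209.2, 225.0], 0.86)]
scene lining []
scene spice_jar [([182.7, 301.9], 0.92)]
scene canister [([266.5, 166.3], 0.95), ([286.7, 214.5], 0.82), ([257.4, 207.4], 0.78)]
top flap_edge [([191.3, 232.6], 0.68)]
top flap_step [([186.0, 249.2], 0.62)]
top lip_edge [([187.5, 235.9], 0.88)]
top lining []
top spice_jar [([171.1, 317.9], 0.7)]
top canister [([225.3, 211.3], 0.39)]
t 8.22 tip box mm [ -1.8 -21.7 198.8] gap 0.1 F box [-0.3 -0.1  0.4] q [ 0.3   0.14  1.83 -0.06  1.14  0.06]
[241.94902625 201.64354393] [243.54043114 198.59160596]
```

View pics/scene10.png

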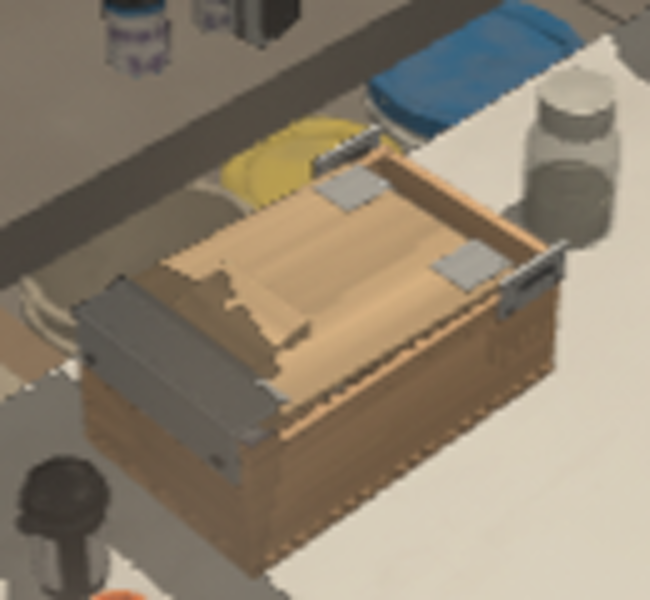

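View pics/top10.png

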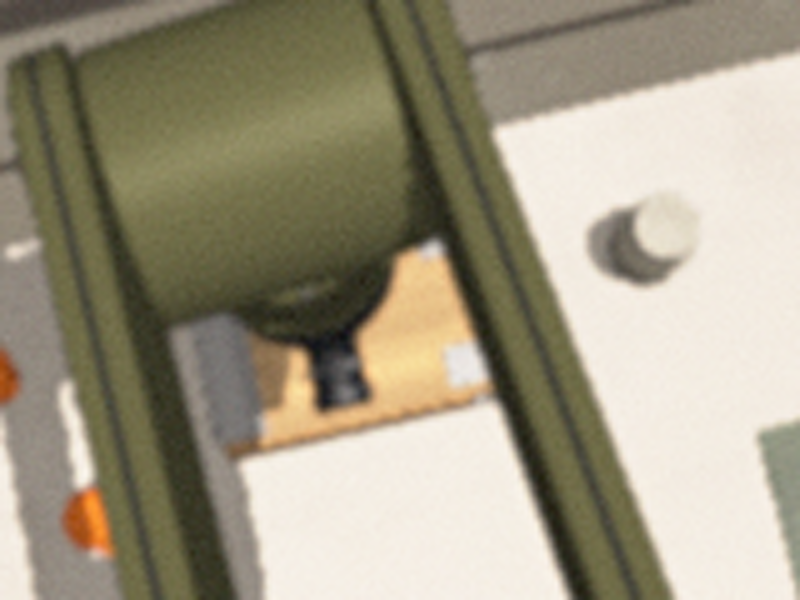

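```bash
python3 - <<'E'
from h import *
t=cv2.imread("pics/scene9.png")[232:300,418:506]
for n in (9,10):
    c=cv2.imread(f"pics/scene{n}.png")[205:325,390:540]
    r=cv2.matchTemplate(c,t,cv2.TM_CCOEFF_NORMED);_,v,_,l=cv2.minMaxLoc(r);print(n,round(v,3),np.array(l)-[28,27])
f=lambda th,c,d:proj("scene",bw(P0,flap(th,c,(.04,-d,.002))))*5
for th,c in((.04,.014),(.04,.013),(.04,.012),(.04,.01)):print(th,c,f(th,c,.03)-f(0,.014,.03),f(th,c,.015)-f(0,.014,.015))
a=[cv2.imread(f"pics/scene{n}.png")[200:320,400:600] for n in(6,9,10)]
cv2.imwrite("pics/cmp.png",cv2.resize(np.vstack(a),None,fx=1.6,fy=1.6))
E
```

```text
9 1.0 [0 0]
10 0.964 [ 2 -3]
0.04 0.014 [ 0.27290143 -2.28349788] [ 0.21214726 -1.17885888]
0.04 0.013 [ 1.96839156 -3.36129227] [ 1.87748106 -2.23809272]
0.04 0.012 [ 3.66189233 -4.43782206] [ 3.54087879 -3.29609512]
0.04 0.01 [ 7.04293982 -6.58709675] [ 6.86187949 -5.40841417]
```

View pics/cmp.png

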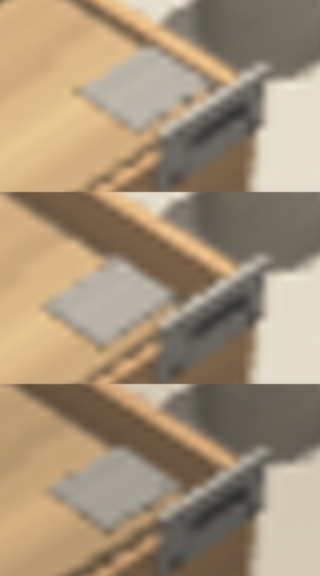

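The flap is tucked, but the hinge strap shows about 1 mm of slip back when I let go. I'll press and push once more, then lift without dragging it.

```bash
python3 - <<'E'
from h import *
s,R,b=st();print(R.round(3));spin(R);go(R,b,(0,-12,90));go(R,b,(0,-13,72))
E
```

```text
t 8.22 tip box mm [ -1.8 -21.7 198.8] gap 0.1 F box [-0.3 -0.1  0.4] q [ 0.3   0.14  1.83 -0.06  1.14  0.06]
[[ 0.046 -0.258  0.965]
 [-0.041  0.965  0.26 ]
 [-0.998 -0.051  0.034]]
spin deg -178.76 share -0.4966
spin deg 1.24 share 0.0034
to (0, -12, 90) total offset share [ 0.218  -0.0081 -0.0114] rows 3 per row [ 0.0727 -0.0027 -0.0038]
to (0, -13, 72) total offset share [ 0.2539 -0.0042 -0.0125] rows 4 per row [ 0.0635 -0.0011 -0.0031]
```

Emit:
step_arm:
  offset:
    - [0.06,-0.006,-0.004]
    - [0.06,-0.005,-0.004]
    - [0.05,-0.003,-0.003]
    - [0.04,0,0]
    - [0,0,0]
  spin: [0.003,0,0,0,0]
  hand: [0,0,0,0,0]

```text
time_s: 8.63
position: [0.4217, 0.1432, 0.1159]
eef_rot: [-0.224, 1.51, 0.155]
contact_force: [-1.5, 0.1, -0.9]
finger_gap: -0.0002
```

```bash
python3 - <<'E'
from h import *
im=cv2.cvtColor(optics.grab_frame("scene"),cv2.COLOR_RGB2BGR)
cv2.imwrite("pics/scene11.png",cv2.resize(im[140:260,190:320],None,fx=5,fy=5,interpolation=cv2.INTER_CUBIC))
s,R,b=st()
E
```

```text
t 8.68 tip box mm [-5.8 -9.5 95.2] gap -0.2 F box [ 0.3 -1.2 -0.6] q [ 0.27  0.28  1.98 -0.07  0.84  0.07]
```

View pics/scene11.png

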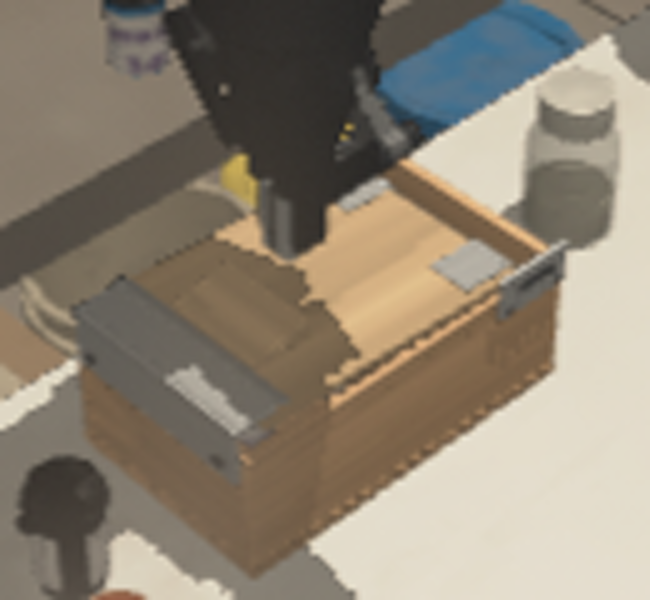

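Emit:
step_arm:
  offset:
    - [0.018,0,0]
    - [0.018,0,0]
    - [0.008,0,0]
    - [0.004,0,0]
  spin: [0,0,0,0]
  hand: [0,0,0,0]

```text
time_s: 9.02
position: [0.427, 0.1437, 0.0949]
eef_rot: [-0.223, 1.502, 0.156]
contact_force: [-1.8, 0.4, 1.8]
finger_gap: -0.0002
```

```bash
python3 -c "
from h import *
st()"
```

```text
t 9.02 tip box mm [-10.6  -8.7  72.9] gap -0.2 F box [ 1.6 -0.8  1.8] q [ 0.27  0.32  2.   -0.07  0.77  0.08]
```

Emit:
step_arm:
  offset:
    - [0.004,0.008,-0.001]
    - [0.002,0.01,-0.001]
    - [0.002,0.01,0]
    - [0.002,0.01,0]
  spin: [0,0,0,0]
  hand: [0,0,0,0]

```text
time_s: 9.35
position: [0.4243, 0.1551, 0.0912]
eef_rot: [-0.243, 1.497, 0.15]
contact_force: [6.8, -34.6, 8.7]
finger_gap: -0.0001
```

```bash
python3 -c "
from h import *
st()"
```

```text
t 9.35 tip box mm [-10.7 -20.   69.3] gap -0.1 F box [ 1.6 35.2  8.7] q [ 0.31  0.32  2.01 -0.1   0.76  0.13]
```

Emit:
step_arm:
  offset:
    - [-0.002,0.005,0]
    - [-0.006,0.004,0]
    - [-0.012,0.002,0]
    - [-0.03,0,0]
    - [-0.06,0,0]
    - [-0.06,0,0]
    - [-0.06,0,0]
    - [0,0,0]
  spin: [0,0,0,0,0,0,0,0]
  hand: [0,0,0,0,0,0,0,0]

```text
time_s: 10.02
position: [0.4153, 0.1624, 0.2113]
eef_rot: [-0.261, 1.495, 0.144]
contact_force: [1.1, 0.6, -0.7]
finger_gap: 0.0002
```

```bash
python3 - <<'E'
from h import *
im=cv2.cvtColor(optics.grab_frame("scene"),cv2.COLOR_RGB2BGR)
cv2.imwrite("pics/scene12.png",cv2.resize(im[140:260,190:320],None,fx=5,fy=5,interpolation=cv2.INTER_CUBIC))
t=cv2.imread("pics/scene9.png")[232:300,418:506]
for n in (10,12):
    c=cv2.imread(f"pics/scene{n}.png")[205:325,390:540]
    r=cv2.matchTemplate(c,t,cv2.TM_CCOEFF_NORMED);_,v,_,l=cv2.minMaxLoc(r);print(n,round(v,3),np.array(l)-[28,27])
for k in ("flap_edge","flap_step"):print(k,[(np.round(d["at"],1).tolist(),round(d["conf"],2)) for d in optics.landmark_of("scene",k)])
st()
E
```

```text
10 0.964 [ 2 -3]
12 0.975 [ 0 -1]
flap_edge [([208.7, 226.7], 0.69), ([202.1, 244.3], 0.58)]
flap_step [([200.2, 243.0], 0.79)]
t 10.17 tip box mm [ 1.000e-01 -2.810e+01  1.842e+02] gap 0.1 F box [-0.5  0.5  0.1] q [ 0.35  0.15  1.86 -0.1   1.09  0.13]
```

View pics/scene12.png

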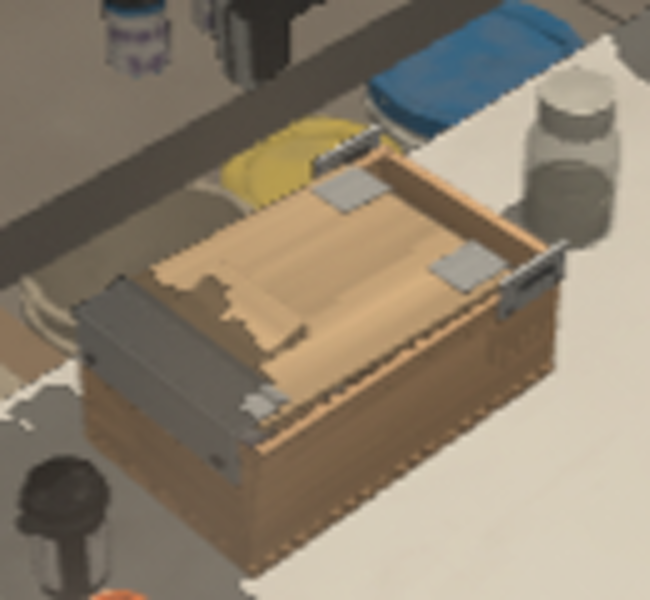

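The strap now sits where it should for a carriage of 14 mm and a flap angle of 0.04. The jar and canister haven't moved and the tool is well clear, so I'm handing the job in.

```bash
python3 -c "
from workcell import workorder
print(workorder.close_job())"
```

```text
the job is handed in; nothing more can be done
None
```

The box is closed and the lip is holding the flap down. I handed the job in at about 10 s, with the fingertips about 110 mm above the flap.

**What I did:** With the gripper shut, I folded the flap over from behind with the fingertips on its outer face until it lay flat. Keeping it pressed down, I pushed on the step until it met the end stop, then lifted off.

**Second push:** After the first release, the hinge strap looked about 1 mm back from the stop. I pressed and pushed again to the same stop (fingertips at box y −20 mm both times, about 35 N on the fingertips). This time I lifted off with a slight forward push.

**Last checks:**
- **Flap fully home:** in the scene camera, the strap moved about (0, −1) enlarged pixels on release. That is close to what I calculated for a slide of 14 mm and an angle of 0.04. The first release had given (2, −3).
- **Flap held shut:** the step point was found at about pixel (243, 200–202), against (242, 201.6) expected for a tucked flap. The second reading, at row 200, is a pixel or two off and less clear-cut.
- **Jar and canister:** both are still standing in the same place in the scene picture.
- **Limits of these checks:** the arm partly hid the box from the top camera, so the final check relies on the scene camera. The box position along its length was uncertain by a few millimetres, so I went by contact forces and the strap's movement there.

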